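# Free the stage carriage and slide it to the marked stop

### The arm

A 6-joint arm with a two-finger parallel gripper is mounted at the origin on the work surface. World frame = base frame: x ahead of the robot, y to its left, z up, the work surface at z = 0. Lengths are in m, angles in rad, forces in N, time in s.
With the tool pointing down it reaches from about 0.3 to 0.875 m from the base axis. Payload 6.4 kg.
Tool frame: the origin (TCP) lies at the very end of the fingers, on their centre line; the grasp point (between the pads) lies 19 mm behind it (ctrl.hold_point_z is the distance from the TCP to the grasp point, in m); y points along the fingers, x is the direction in which the jaws open and shut, and the axes are right-handed (so a half turn about y gives the same grasp; the last joint's range is limited). The gripper opens to 85 mm and grips with 20 to 120 N. Pads are 22 mm wide; open, the fingers measure 114 mm over their backs; the gripper's body (76 mm by 85 mm) begins 54 mm behind the grasp point. The pads swing forward as they close: fully open they stand 13 mm farther back than shut.
Start: joints at [-1.461, 0.181, 1.607, -0, 1.354, -0.206], TCP at [0.179, -0.547, 0.231] pointing down, gripper open.
Joint ranges: [-2.99, 2.99], [-0.89, 2.07], [0.3, 2.58], [-1.14, 4.28], [0, 2.63], [-3.12, 3.12]. Speed limits (rad/s): [2.57, 2.57, 3.01, 3.14, 3.14, 3.14].

### API

Orientations are given as a unit quaternion [w, x, y, z].
In Python, from bench import ctrl, imaging gives the robot as it stands.
- The arm moves only by the shell command python3 -m jog 'ROWS'. ROWS is JSON, a list of rows, each a list of 3 entries, a list of its own where there are three numbers: the shift along the tool's x, y, z in cm, then the turn, a rotation vector about the tool's x, y, z in rad, then the finger opening in cm, from 0 to 8.54. A call has 1 to 12 rows; each row shifts and turns the pose as measured when the row begins, along the tool's axes as they then stand; what a row does not reach is not made up. A row lasts 1/12 s, in which the tool goes at most 41.7 mm and 7.16 degrees, less where a joint would pass 70% of its speed; a pose out of reach is approached as far as the arm can. A call is refused whole if a number of a shift passes 4.17 or a number of a turn 0.125, either way. A call with a gripper value outside its range is refused whole. The fingers move at their own pace and stop on an object; the grip force is fixed at half the most. Time passes only in rows, so rows that do not move let the fingers close. It gives the time, the measured TCP pose, the force and the opening at its end, in the units of the state.
- ctrl.get_obs(): the state, without advancing time (a new reading comes with each control period).
- imaging.camera(name): name is "scene" or "top" or "wrist"; returns a dict with "frame" (420x560x3 uint8, red, green, blue), "depth" (420x560 float32, m along the optical axis (not along the pixel's ray), 0 where there is no reading), "K" (3x3 intrinsics, pixels), "k1" (the pictures are not rectified: a ray, as slopes to the right and down, at radius r is drawn at 1 + k1 r^2 times it, then the intrinsics apply), "R" (3x3) and "t" (3): a world point X has camera coordinates R X + t. Camera axes: x right, y down, z forward; pixel columns grow to the right and rows downward; lengths in m; the calibration is good to about 2 mm. A picture is of the moment at which its call begins.
- ctrl.hand_in(): hands the job in, once; it reports no verdict.
The state is a dict: "time_s": time; "q": joint angles; "dq": joint speeds; "joint_efforts": joint torques, N m; "eef_pos": TCP position; "eef_rot": TCP orientation; "wrist_force": force on the tool from outside, world axes, zero at the start; "torque": the same for the moment, N m; "opening": opening from 0.0 (shut) to 1.0 (fully open).
Only numpy, scipy, OpenCV 4.12 (cv2) and the standard library are available. Lean on these libraries where they do the work, as an engineer would, in place of code of your own. Each camera call takes 0.05 s, during which the arm holds its last target. There are 200 camera calls.

### The job

Bring the specimen up to its cutting position: with the fingertips press down the pad in the middle of the carriage to free its brake and, keeping it pressed, push the carriage along the rail until it is fully home against the stop that carries the tall round-headed pin, then let go of it and back away. Never drag the carriage against its brake, do not lift anything, leave the specimen seated in its recess on the carriage, and do not disturb the other things on the bench.

Things in the scene. Friction and masses are not known exactly. Their poses are not given: they have to be found in the camera images.
- carriage (a joint): how far the carriage has slid along the rail since the start, m; it starts at 0 and grows along the carriage's own +y, which is one of the two ways along the rail
- carriage_mid (a point): point in the middle of the carriage, 37 mm above the bench. The carriage is an aluminium slide, 130 mm long along the rail (its y axis, the only way it moves) and 100 mm wide (x); its deck is 42 mm above the bench. Its two end faces lie 65 mm from this point along y. z is up. With the pad down it slides with 1 to 3 N. With the pad up it is braked and takes 15 to 25 N to drag
- pad_top (a point): centre of the top of the brake pad: a flat ribbed black pad in the middle of the carriage, 44 mm (x) by 50 mm (y along the rail), its top 64 mm above the bench when up, standing 22 mm above the deck. It is pressed straight down. This point goes down with it
- brake_pad (a joint): how far the brake pad is pressed down, m: 0 up (brake on), 0.008 fully down. A spring pushes it up: about 7 N to start it, 10 N fully down. The brake eases off over the first 3 mm; anything from 4 mm to fully down frees the carriage. Let go, it springs up and the brake is on again. A fingertip resting on it with this force drags the carriage along by friction
- marked_stop_mid (a point): middle of the marked stop, 37 mm above the bench: an aluminium block clamped across the rail near one of its ends, 24 mm long along the rail, 112 mm wide, its top 48 mm above the bench, with an upright thin steel pin in its middle that has a round flat dark-steel head 28 mm across, top 86 mm above the bench. Its y axis is along the rail. It does not move. When the carriage is home against it, this point is 77 mm from carriage_mid
- stop_plain: the other stop, the same block without a pin, near the rail's other end; origin under its middle, 12 mm above the bench. Not the one wanted
- rail: the white base of the rail, 120 mm wide (x) by 480 mm long (y, along the rail), 12 mm thick, fixed to the bench; origin under its middle. A 44 mm wide steel rail runs along it, top 30 mm above the bench
- specimen: specimen on a loose steel disc (28 mm across, 6 mm thick) with a 14 mm wide block on it, 24 mm tall in all; origin under its middle. It sits loose in a shallow recess on the carriage deck and rides along, its top 66 mm above the bench
- recess (a point): middle of the floor of the specimen's recess, on the carriage deck 42 mm above the bench, 45 mm from the carriage's middle along its +y; a square frame 6 mm high and 36 mm wide outside surrounds it
- glue: small upright glue bottle, 28 mm across, 75 mm tall, standing near the rail. A bystander; origin under its middle
- jar: screw-top jar, 52 mm across, 55 mm tall, near the rail. A bystander; origin under its middle
- dish: shallow round glass dish, 84 mm across, 16 mm tall, near the rail. A bystander; origin under its middle
- screwdriver: screwdriver lying on the bench, 150 mm long. A bystander
- tweezers: steel tweezers lying on the bench, about 125 mm long, 6 mm high. A bystander; origin under its middle
- blade_box: flat white blade box, 45 x 28 x 14 mm, near the rail. A bystander; origin under its middle
Things that resemble listed ones, but are neither listed nor needed, are in the scene too. Several things have the shape of the specimen; the one meant has the colours described above.

How it is judged:
On the way, in this order (a step that is already met when the one before it is completed fails the run):
1. the pad is pressed down, freeing the brake, with the carriage still within 15 mm of where it started (value of joint brake_pad above 0.002 m and distance of carriage_mid from where it was at the start of the episode below 0.015 m), for 0.2 s.
2. the carriage is home against the marked stop with the pad still pressed (horizontal distance between carriage_mid and marked_stop_mid below 0.08 m and value of joint brake_pad above 0.001 m), for 0.1 s.
At the end, for the whole second after the job is handed in: The carriage is at rest within 3 mm of touching the marked stop, the pad is up again (less than 1 mm down), and the specimen sits in its recess (within 5 mm of its middle, less than 4 mm up, tilted less than 0.15 rad) (horizontal distance between carriage_mid and marked_stop_mid below 0.08 m and value of joint brake_pad below 0.001 m and linear speed of specimen below 0.01 m/s and velocity of joint carriage between -0.005 and 0.005 m/s and horizontal distance between specimen and recess below 0.005 m and z of specimen in the frame of recess below 0.004 m and angle between specimen's own z axis and vertical below 0.15 rad).
It fails at once if the carriage is dragged with its brake on (moving faster than 30 mm/s with the pad less than 0.5 mm down) (value of joint brake_pad below 0.0005 m and (velocity of joint carriage above 0.03 m/s or velocity of joint carriage below -0.03 m/s)).
It fails at once if the specimen is lifted or knocked out of its recess (more than 4 mm up or 5 mm off) (not (horizontal distance between specimen and recess below 0.005 m and z of specimen in the frame of recess below 0.004 m and angle between specimen's own z axis and vertical below 0.15 rad)).
It fails at once if a bystander is moved more than 20 mm or lifted (distance of any of glue, jar, dish, screwdriver, tweezers, blade_box from where it was at the start of the episode above 0.02 m).
It also fails if it takes over 35 s, if anything falls off the work surface, if the arm or the gripper's body presses on something with over 40 N, if the wrist force passes 120 N, or if a joint passes its speed limit or range.

## Working session

There is one attempt and no reset: what is moved stays moved. The work goes in short steps, Python scripts to look and compute and a shell command to move; the robot and the scene stay as the last step left them, time stands still between calls to the robot, and variables do not carry over. Pictures are saved under pics/ and viewed, about 8 in all and at most 12, crops included, and the job is handed in when it is done.

```bash
mkdir -p pics; cat > h.py <<'E'
import numpy as np, cv2
from bench import ctrl, imaging
def ray(c,u,v):
    K=c["K"];k=c["k1"]
    d=np.array([(u-K[0,2])/K[0,0],(v-K[1,2])/K[1,1]]);s=d.copy()
    for _ in range(20): s=d/(1+k*(s@s))
    return np.array([s[0],s[1],1.])
def at(c,u,v,z=None):
    R=np.array(c["R"]);t=np.array(c["t"]);r=ray(c,u,v)
    if z is None: return R.T@(r*c["depth"][int(v),int(u)]-t)
    o=-R.T@t;w=R.T@r
    return o+w*(z-o[2])/w[2]
def save(c,n,box=None,f=1):
    im=c["frame"][:,:,::-1]
    if box: im=im[box[1]:box[3],box[0]:box[2]]
    cv2.imwrite("pics/"+n+".png",cv2.resize(im,None,fx=f,fy=f,interpolation=cv2.INTER_CUBIC))
E
python3 - <<'E'
from h import *
import pickle
c={n:imaging.camera(n) for n in("top","scene")}
pickle.dump(c,open("c.pkl","wb"))
save(c["top"],"top",f=1.4);save(c["scene"],"scene",f=1.4)
print(ctrl.get_obs())
E
```

```text
{'time_s': 0.1, 'q': array([-1.46127934e+00,  1.81477972e-01,  1.60789386e+00, -2.62635540e-05,
        1.35380328e+00, -2.06299658e-01]), 'dq': array([-0.00105228, -0.00313932, -0.00243985,  0.00107031, -0.00126053,
        0.00042548]), 'joint_efforts': array([ 5.64965758e-04, -4.45873153e+01, -3.52237344e+01, -3.64709704e-04,
        4.08747961e-03,  3.79084292e-05]), 'eef_pos': array([ 0.17854474, -0.54605894,  0.23047477]), 'eef_rot': array([ 0.57281483, -0.57199844,  0.41553371, -0.41476825]), 'wrist_force': array([-0.87400836,  0.15751549,  0.48643279]), 'torque': array([-0.01542972, -0.00986734, -0.00799004]), 'opening': 0.9993459963887942}
```

View pics/top.png

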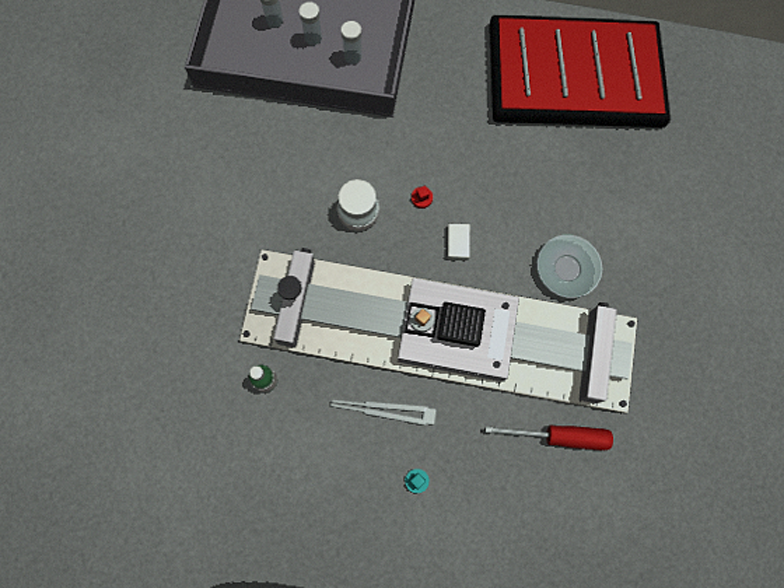

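View pics/scene.png

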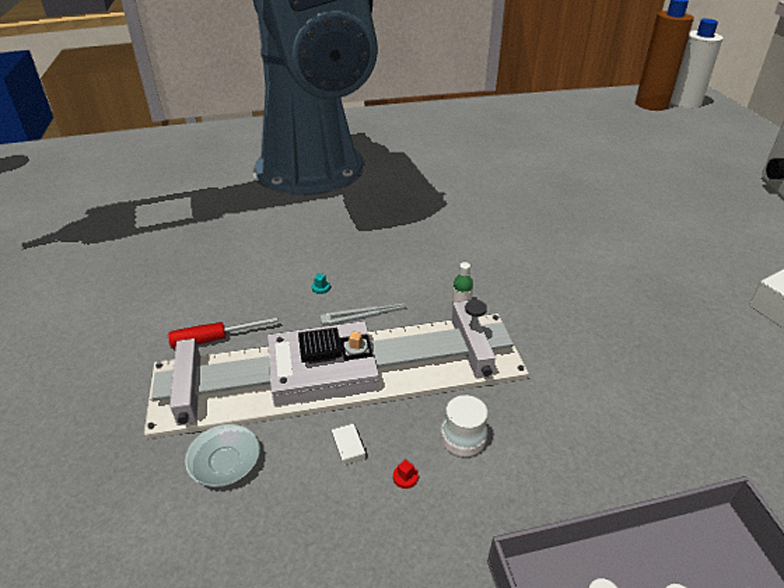

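The top view shows the carriage pad at about (460,324), specimen (copper block on steel disc) at (422,318), pinned stop at (293,297) with its head at (289,288), and plain stop at (600,352). Things that could be confused: plain stop (600,352) vs. pinned stop (293,297), and the red (422,197) and teal (416,481) copies vs. the specimen (422,318). The scene view shows the same layout. I choose the pad and the pinned stop.

```bash
python3 - <<'E'
from h import *
import pickle
from scipy.spatial.transform import Rotation as Ro
c=pickle.load(open("c.pkl","rb"));t=c["top"];s=c["scene"]
for n,u,v,z in [("pad",460,324,.064),("spec",423,317,.066),("head",289,288,.086),("stopmid",293,300,.048),("plain",600,353,.048),("jar",357,196,.055),("glue",257,373,.075)]:
    print(n,at(t,u/1.4,v/1.4,z).round(4),at(t,u/1.4,v/1.4).round(4))
for n,u,v,z in [("pad",320,344,.064),("head",476,308,.086)]: print("scene",n,at(s,u/1.4,v/1.4,z).round(4),at(s,u/1.4,v/1.4).round(4))
o=ctrl.get_obs();q=o["eef_rot"];print(Ro.from_quat(np.roll(q,-1)).as_matrix().round(3))
save(t,"crop",(160,170,460,300),2.6)
E
```

```text
pad [ 0.5864 -0.0419  0.064 ] [ 0.5865 -0.042   0.0635]
spec [0.5868 0.0014 0.066 ] [0.5867 0.0014 0.0664]
head [0.5894 0.1566 0.086 ] [0.5895 0.1567 0.0854]
stopmid [0.5849 0.1557 0.048 ] [0.585  0.1557 0.0477]
plain [ 0.5837 -0.2106  0.048 ] [ 0.5839 -0.2108  0.047 ]
jar [0.7251 0.104  0.055 ] [0.7243 0.1038 0.0567]
glue [0.4897 0.174  0.075 ] [0.4897 0.174  0.0748]
scene pad [ 0.5962 -0.0446  0.064 ] [ 0.5957 -0.0446  0.0635]
scene head [0.5976 0.1541 0.086 ] [0.598  0.1539 0.0864]
[[ 0.311 -0.     0.951]
 [-0.951  0.002  0.311]
 [-0.002 -1.     0.   ]]
```

View pics/crop.png

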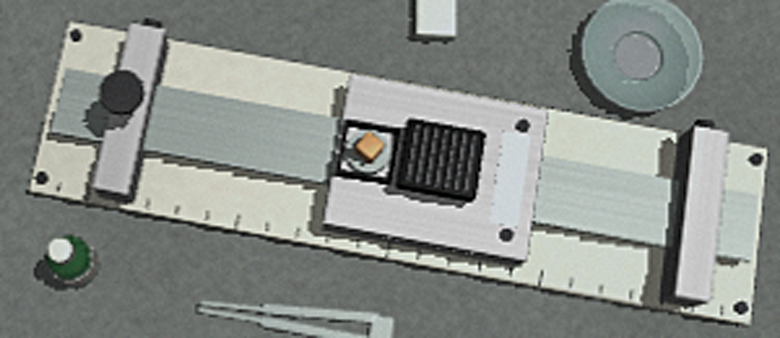

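The crop confirms it: copper block on a steel disc in the recess at (367,150), black pad at (442,158), and the round-headed stop at the left end (125,95). Rail runs about along world +y. The two cameras disagree by about 9 mm in x, so I'll settle that with the wrist camera on approach. Note that tool y points down here.

```bash
python3 -m jog '[[[0,0,0],[0,0.105,0],0],[[0,0,0],[0,0.105,0],0],[[0,0,0],[0,0.105,0],0],[[-3.1,0,2.5],[0,0,0],0],[[-3.1,0,2.5],[0,0,0],0],[[-3.1,0,2.5],[0,0,0],0],[[-3.1,0,2.5],[0,0,0],0],[[-3.1,0,2.5],[0,0,0],0],[[-3.1,0,2.5],[0,0,0],0],[[-3.1,0,2.5],[0,0,0],0],[[-3.1,0,2.5],[0,0,0],0],[[-3.1,0,2.5],[0,0,0],0]]'
```

```text
time_s: 1.1
eef_pos: [0.4101, -0.263, 0.2256]
eef_rot: [0.493, -0.491, 0.511, -0.505]
wrist_force: [0.7, -0.5, 0.2]
opening: 0.002
```

```bash
python3 -m jog '[[[-3.05,0.2,2.5],[0,0,0],0],[[-3.05,0.2,2.5],[0,0,0],0],[[-3.05,0.2,2.5],[0,0,0],0],[[-3.05,0.2,2.5],[0,0,0],0],[[-3.05,0.2,2.5],[0,0,0],0],[[-3.05,0.2,2.5],[0,0,0],0],[[-3,0.2,2.5],[0,0,0],0],[[0,0,0],[0,0,0],0],[[0,0,0],[0,0,0],0]]'
python3 - <<'E'
from h import *
from scipy.spatial.transform import Rotation as Ro
import pickle
w=imaging.camera("wrist");t=imaging.camera("top");pickle.dump((w,t),open("c2.pkl","wb"));save(w,"w1",f=1.4)
o=ctrl.get_obs();print(o["eef_pos"],Ro.from_quat(np.roll(o["eef_rot"],-1)).as_matrix().round(3))
E
```

```text
time_s: 1.85
eef_pos: [0.6001, -0.0339, 0.2087]
eef_rot: [0.496, -0.494, 0.51, -0.501]
wrist_force: [0.2, -0.4, 0.8]
opening: 0.004
[ 0.5994017  -0.03512886  0.20892017] [[-0.024 -0.006  1.   ]
 [-1.     0.011 -0.024]
 [-0.011 -1.    -0.007]]
```

View pics/w1.png

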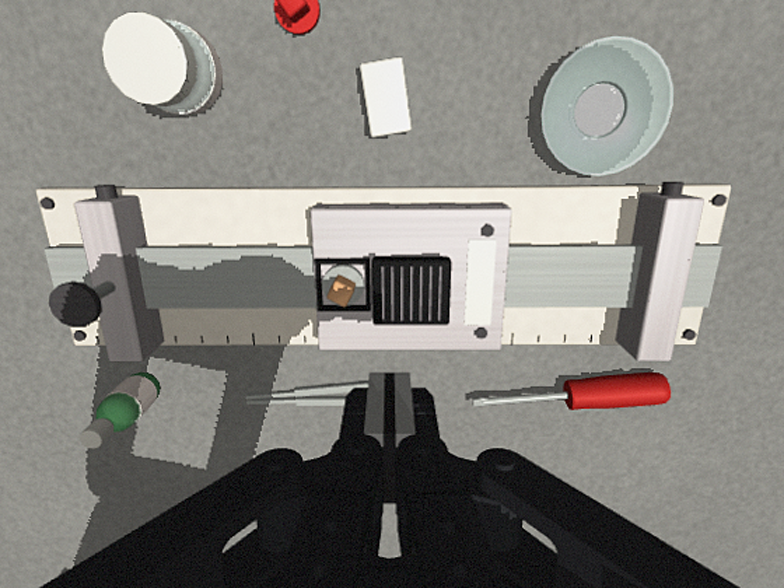

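The wrist view shows pad at (411,290), specimen seated at (343,288), plain stop at right, pinned stop at left, and fingertips at (390,375).

```bash
python3 - <<'E'
from h import *
import pickle
w,t=pickle.load(open("c2.pkl","rb"))
for n,u,v,z in [("pad",411,291,.064),("padL",373,291,.064),("padR",450,291,.064),("padT",411,257,.064),("padB",411,324,.064),("head",75,304,.086),("stopL",106,200,.048),("stopLb",125,360,.048)]:
    print(n,at(w,u/1.4,v/1.4,z).round(4),at(w,u/1.4,v/1.4).round(4))
R=np.array(w["R"]);p=R@ctrl.get_obs()["eef_pos"]+w["t"];x=p[:2]/p[2];x=x*(1+w["k1"]*(x@x));print("tcp px",1.4*(w["K"][:2,:2]@x+w["K"][:2,2]))
E
```

```text
pad [ 0.5897 -0.047   0.064 ] [ 0.59   -0.047   0.0649]
padL [ 0.5901 -0.023   0.064 ] [ 0.5897 -0.0229  0.0628]
padR [ 0.5892 -0.0716  0.064 ] [ 0.5889 -0.0717  0.0631]
padT [ 0.6118 -0.0471  0.064 ] [ 0.6095 -0.0474  0.0548]
padB [ 0.5672 -0.0469  0.064 ] [ 0.5677 -0.0468  0.0652]
head [0.5924 0.1511 0.086 ] [0.5921 0.1518 0.0851]
stopL [0.6476 0.1426 0.048 ] [0.6461 0.1502 0.0354]
stopLb [0.537  0.1535 0.048 ] [0.5373 0.1532 0.0486]
tcp px [390.13397597 397.92843408]
```

```bash
python3 -m jog '[[[0.6,3.2,-0.35],[0,0,0],0],[[0.6,3.2,-0.3],[0,0,0],0],[[0.5,3.2,-0.2],[0,0,0],0],[[0,2.5,0],[0,0,0],0],[[0,0,0],[0,0,0],0],[[0,0,0],[0,0,0],0]]'
```

```text
time_s: 2.45
eef_pos: [0.5882, -0.0597, 0.0882]
eef_rot: [0.493, -0.49, 0.51, -0.506]
wrist_force: [0.5, -0.0, 0.2]
opening: -0.002
```

```bash
python3 -m jog '[[[-0.9,0.7,0.2],[0,0,0],0],[[0,0.8,0],[0,0,0],0],[[0,0.3,0],[0,0,0],0],[[0,0,0],[0,0,0],0]]'
```

```text
time_s: 2.78
eef_pos: [0.5931, -0.0524, 0.0743]
eef_rot: [-0.494, 0.488, -0.509, 0.509]
wrist_force: [0.3, 0.2, 1.1]
opening: -0.002
```

```bash
python3 -m jog '[[[0,0.5,-0.2],[0,0,0],0],[[0,0.4,0],[0,0,0],0],[[0,0.3,0],[0,0,0],0],[[0,0,0],[0,0,0],0]]'
```

```text
time_s: 3.12
eef_pos: [0.5933, -0.0523, 0.064]
eef_rot: [-0.495, 0.487, -0.507, 0.511]
wrist_force: [-1.7, 0.1, 0.9]
opening: 0.005
```

```bash
python3 -m jog '[[[0,0.3,-0.2],[0,0,0],0],[[0,0.3,0],[0,0,0],0],[[0,0,0],[0,0,0],0]]'; python3 -m jog '[[[0,0.2,0],[0,0,0],0],[[0,0,0],[0,0,0],0]]'
```

```text
time_s: 3.37
eef_pos: [0.5931, -0.0525, 0.0601]
eef_rot: [-0.496, 0.487, -0.505, 0.512]
wrist_force: [-2.9, 0.6, 7.6]
opening: 0.001
time_s: 3.53
eef_pos: [0.593, -0.0525, 0.0597]
eef_rot: [-0.496, 0.487, -0.505, 0.512]
wrist_force: [-2.8, 1.1, 8.3]
opening: -0.006
```

```bash
python3 -m jog '[[[0,0.3,0],[0,0,0],0],[[0,0.3,0],[0,0,0],0],[[0,0.2,0],[0,0,0],0]]'; python3 -m jog '[[[0,0.2,0],[0,0,0],0],[[0,0.2,0],[0,0,0],0]]'
```

```text
time_s: 3.78
eef_pos: [0.5932, -0.0527, 0.0558]
eef_rot: [-0.496, 0.487, -0.505, 0.512]
wrist_force: [-10.7, 1.2, 24.4]
opening: -0.002
time_s: 3.95
eef_pos: [0.5932, -0.0531, 0.0559]
eef_rot: [-0.496, 0.488, -0.505, 0.511]
wrist_force: [-8.4, 0.4, 15.8]
opening: -0.001
```

```bash
python3 -m jog '[[[-0.5,0.2,-0.1],[0,0,0],0],[[-0.8,0.2,-0.05],[0,0,0],0],[[-0.8,0.2,-0.02],[0,0,0],0],[[-0.8,0.2,-0.02],[0,0,0],0]]'; python3 - <<'E'
from h import *
c=imaging.camera("top");save(c,"t2",(160,170,460,300),2.6)
E
```

```text
time_s: 4.28
eef_pos: [0.5936, -0.0274, 0.0559]
eef_rot: [-0.495, 0.489, -0.503, 0.514]
wrist_force: [-7.4, -1.0, 16.7]
opening: -0.001
```

View pics/t2.png

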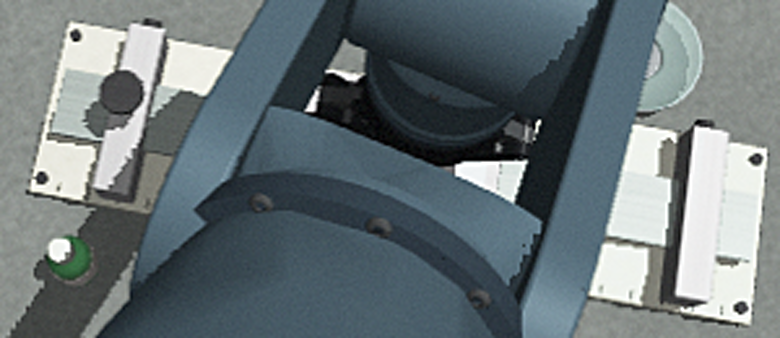

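The arm hides the carriage from the top camera. I'll check with the wrist camera.

```bash
python3 - <<'E'
from h import *
import pickle
c=imaging.camera("wrist");save(c,"w2",f=1.4);pickle.dump(c,open("c3.pkl","wb"));o=ctrl.get_obs();print(o["eef_pos"],o["wrist_force"])
E
```

```text
[ 0.59362324 -0.02617133  0.05594218] [-8.2012711   1.71179757 16.64140441]
```

View pics/w2.png

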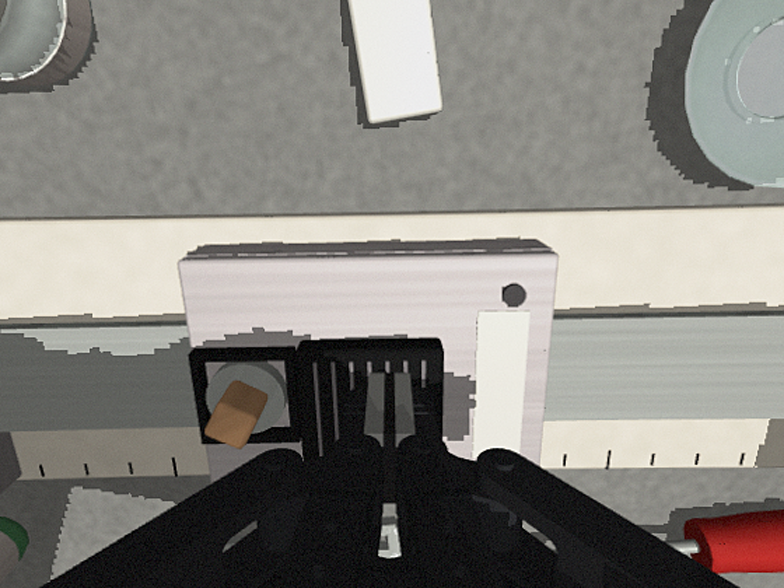

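Carriage is riding with the fingers: they are on the pad near (390,400), and the specimen is seated in its frame at (245,395). Continuing.

```bash
python3 -m jog '[[[-0.8,0.2,-0.04],[0,0,0],0],[[-0.9,0.2,-0.04],[0,0,0],0],[[-0.9,0.2,-0.04],[0,0,0],0],[[-0.9,0.2,-0.04],[0,0,0],0],[[-0.9,0.2,-0.04],[0,0,0],0],[[-0.9,0.2,-0.04],[0,0,0],0],[[-0.8,0.2,-0.04],[0,0,0],0],[[-0.5,0.2,0],[0,0,0],0]]'
```

```text
time_s: 5.05
eef_pos: [0.5947, 0.0377, 0.0559]
eef_rot: [-0.494, 0.491, -0.5, 0.515]
wrist_force: [-8.2, 0.7, 17.8]
opening: -0.001
```

```bash
python3 -m jog '[[[-0.5,0.2,-0.05],[0,0,0],0],[[-0.5,0.2,-0.05],[0,0,0],0],[[-0.5,0.2,-0.05],[0,0,0],0],[[-0.4,0.2,-0.05],[0,0,0],0],[[-0.3,0.2,0],[0,0,0],0]]'; python3 -m jog '[[[-0.3,0.2,0],[0,0,0],0],[[-0.3,0.2,0],[0,0,0],0]]';  python3 -m jog '[[[-0.3,0.2,0],[0,0,0],0],[[-0.3,0.2,0],[0,0,0],0]]'
```

```text
time_s: 5.47
eef_pos: [0.5951, 0.06, 0.0559]
eef_rot: [-0.494, 0.491, -0.497, 0.516]
wrist_force: [-8.8, -0.6, 18.5]
opening: 0.003
time_s: 5.63
eef_pos: [0.5951, 0.0659, 0.056]
eef_rot: [-0.494, 0.492, -0.497, 0.516]
wrist_force: [-7.9, -1.9, 17.7]
opening: 0.0
time_s: 5.8
eef_pos: [0.5954, 0.0715, 0.056]
eef_rot: [-0.494, 0.493, -0.496, 0.516]
wrist_force: [-3.6, -7.4, 14.4]
opening: -0.002
```

```bash
python3 -m jog '[[[-0.2,0.2,0],[0,0,0],0],[[-0.2,0.2,0],[0,0,0],0]]'; python3 - <<'E'
from h import *
c=imaging.camera("wrist");save(c,"w3",f=1.4);o=ctrl.get_obs();print(o["eef_pos"],o["wrist_force"])
E
```

```text
time_s: 5.97
eef_pos: [0.5968, 0.073, 0.056]
eef_rot: [-0.494, 0.494, -0.494, 0.518]
wrist_force: [-5.5, -6.0, 14.6]
opening: -0.001
[0.59688756 0.07308634 0.05602097] [-5.71734153 -5.58937458 14.34531112]
```

View pics/w3.png

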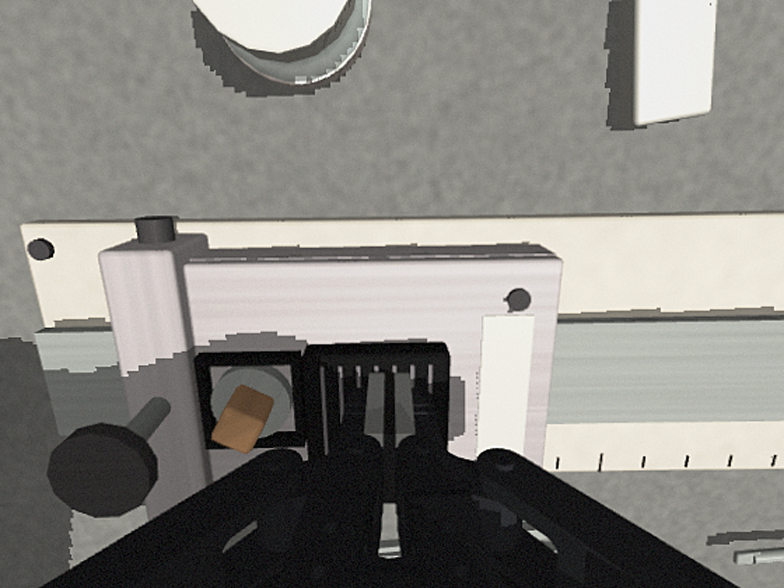

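The carriage end face is flush against the pinned stop at about (185,350), with no gap, and the specimen is still seated at (245,400). I'll lift straight off and back away.

```bash
python3 -m jog '[[[0,0,0],[0,0,0],0],[[0,-0.3,0],[0,0,0],0],[[0,-0.4,0],[0,0,0],0],[[0,-0.5,0],[0,0,0],0],[[0,-0.8,0],[0,0,0],0],[[0,-2,0],[0,0,0],0],[[0,-3.5,0],[0,0,0],0],[[0,-4,0],[0,0,0],0],[[0,-4,0],[0,0,0],0],[[0,-2,0],[0,0,0],0],[[0,0,0],[0,0,0],0]]'
```

```text
time_s: 6.93
eef_pos: [0.5893, 0.0773, 0.2396]
eef_rot: [-0.491, 0.496, -0.496, 0.516]
wrist_force: [0.3, -0.2, 0.8]
opening: 0.001
```

```bash
python3 -m jog '[[[2.5,-0.2,-3],[0,0,0],0],[[2.5,-0.2,-3],[0,0,0],0],[[2.5,-0.2,-3],[0,0,0],0],[[2.5,-0.2,-3],[0,0,0],0],[[3,-0.2,-2.5],[0,0,0],0],[[3,-0.2,-2.5],[0,0,0],0],[[3,0,-2],[0,0,0],0],[[3,0,-2],[0,0,0],0],[[3,0,-1],[0,0,0],0],[[3,0,-1],[0,0,0],0],[[0,0,0],[0,0,0],0],[[0,0,0],[0,0,0],0]]'; python3 - <<'E'
from h import *
c=imaging.camera("top");save(c,"t4",f=1.4)
E
```

```text
time_s: 7.93
eef_pos: [0.3384, -0.2032, 0.245]
eef_rot: [-0.492, 0.498, -0.498, 0.512]
wrist_force: [0.5, -0.1, 0.0]
opening: -0.0
```

View pics/t4.png

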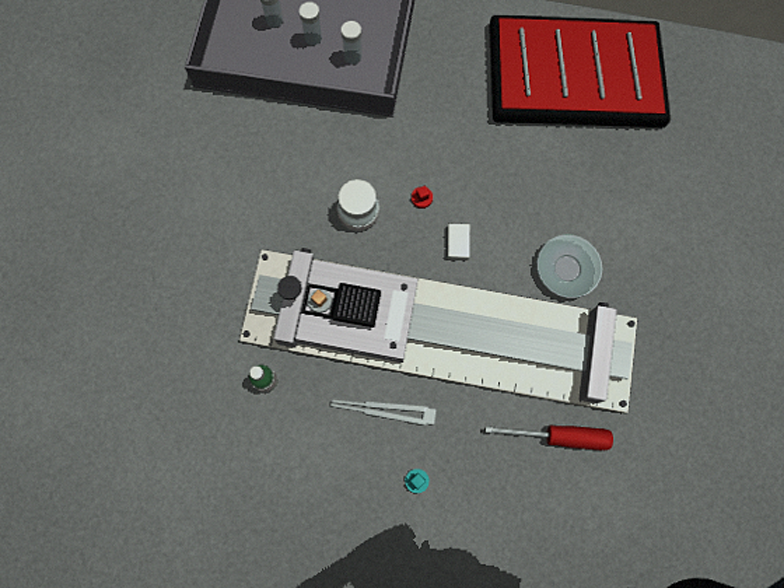

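The carriage sits against the pinned stop at (305,305), the specimen is in its recess at (320,298), and everything else is where it was. One numeric check, then hand in.

```bash
python3 - <<'E'
from h import *
c=imaging.camera("top")
p=at(c,357/1.4,304/1.4);h=at(c,289/1.4,288/1.4,.086);print("pad",p,"head",h,"dist",np.hypot(*(p-h)[:2]))
ctrl.hand_in()
E
```

```text
pad [0.58929856 0.07893827 0.06445251] head [0.58936974 0.15657431 0.086     ] dist 0.07763606942920717
the job is handed in; nothing more can be done
```

The carriage is home against the round-headed-pin stop, and the job is handed in. I pressed the brake pad fully down with the closed fingertips and slid the carriage about 0.12 m along the rail. At the stop the push force rose to about 7 N. I then lifted straight off and backed away, at about 8 s of the 35 s allowed.

**Last checks:**
- **Carriage position:** the pad centre is 77.6 mm from the pin head. It should be 77 mm when home, and the limit is 80 mm.
- **Brake pad:** its top is at 64.5 mm, so it is up again.
- **Specimen and bystanders:** in the final top picture the specimen sits in its recess and the other things on the bench look unmoved. I checked these by eye only.

**What disagreed:** at the start the top and scene cameras differed by about 9 mm in x for the pad. I used the wrist camera, which came out between the two. No check failed.

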